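Seat the longer conduit offcut in the length gauge

ROBOT

A 6-joint arm with a two-finger parallel gripper is mounted at the origin on a cart in front of the work surface, level with it; the furniture and walls round the work are solid. World frame = base frame: x ahead of the robot, y to its left, z up, the work surface at z = 0. Lengths are in m, angles in rad, forces in N, time in s.
With the tool pointing down it reaches from about 0.4 to 0.925 m from the base axis. Payload 3.4 kg.
Tool frame: the origin (TCP) lies at the very end of the fingers, on their centre line; the grasp point (between the pads) lies 19 mm behind it; z points along the fingers, y is the line along which they close (so a half turn about z gives the same grasp; the last joint's range is limited). The gripper opens to 85 mm and grips with 20 to 120 N. Pads are 22 mm wide; open, the fingers measure 114 mm over their backs; the gripper's body (76 mm by 85 mm) begins 54 mm behind the grasp point. The pads swing forward as they close: fully open they stand 13 mm farther back than shut.
Start: joints at [-1.333, 0.307, 1.506, -0, 1.328, -0.073], TCP at [0.176, -0.547, 0.231] pointing down, gripper open.
Joint ranges: [-3.12, 3.12], [-1.05, 2.28], [0.14, 2.33], [-1.42, 4.57], [0.1, 2.73], [-2.68, 2.68]. Speed limits (rad/s): [2.57, 2.57, 3.14, 3.14, 3.14, 3.14].

INTERFACE

Orientations are given as a 3x3 rotation matrix whose columns are the frame's x, y, z axes.
In Python, from station import arm gives the robot as it stands.
- The arm moves only by the tool drive_tool, never from a script. Its argument "steps" is a list of rows, each an object with "grip": the finger opening in m, from 0 to 0.0854; "delta_pos": the shift along the world's x, y, z in m, a list of three; "spin": the turn about the world's z in rad. A call has 1 to 10 rows; each row is the pose to reach, as a shift and turn from the pose commanded when the call began; what a row does not reach only later rows make up. A row lasts 1/12 s, in which the tool goes at most 41.7 mm and 7.16 degrees, less where a joint would pass 70% of its speed; a pose out of reach is approached as far as the arm can. A call with a gripper value outside its range is refused whole. The fingers move at their own pace and stop on an object; "grip_force" is the grip in N (left out, the last holds). Time passes only in rows, so rows that repeat a pose let the fingers close. It gives the time, the measured TCP pose, the force, the opening and the grip force at its end, in the units of the state.
- arm.get_obs(): the state, without advancing time (a new reading comes with each control period).
- arm.snapshot(name): name is "scene" or "top" or "wrist"; returns a dict with "frame" (480x640x3 uint8, red, green, blue), "mtx" (3x3 intrinsics, pixels), "dist" ([k1, k2, p1, p2, k3] as OpenCV has them; the pictures are not rectified), "world_to_cam" (4x4, takes a point from world to camera coordinates); the wrist camera has in their place "mount" (4x4, takes a point from camera to tool coordinates, whose origin is the TCP and whose axes are the flange's). Camera axes: x right, y up, looking along -z (the intrinsics and any distortion apply to the point x, -y, -z); pixel columns grow to the right and rows downward; lengths in m; the calibration is good to about 2 mm. A picture is of the moment at which its call begins: read the wrist's pose just before it. There is no depth.
- arm.hand_in(): hands the job in; it is judged then, once.
The state is a dict: "clock": time; "joints": joint angles; "qvel": joint speeds; "joint_efforts": joint torques, N m; "eef_pos": TCP position; "ee_rot": TCP orientation; "wrist_force": force on the tool from outside, world axes, zero at the start; "torque": the same for the moment, N m; "opening": opening from 0.0 (shut) to 1.0 (fully open); "grasp_force": force on a finger pad.
Only numpy, scipy, OpenCV 4.12 (cv2) and the standard library are available. Lean on these libraries where they do the work, as an engineer would, in place of code of your own. Each camera call takes 0.05 s, during which the arm holds its last target. There are 200 camera calls.

TASK

Take the longer of the two loose offcuts of white conduit and slide it lengthwise, lying flat along the bed, into the slot of the aluminium length gauge until you feel it come up firmly against the stop hidden inside. Let go and leave it lying straight in the slot, against the stop; leave the shorter offcut where it lies.

Things in the scene. Friction and masses are not known exactly. Their poses are not given: they have to be found in the camera images.
- offcut_long: the longer offcut: a plain white plastic conduit pipe, 110 mm long, 20 mm in diameter, about 20 g, lying on the desk (it does not roll). Origin: the middle of its length, at its underside; its own y axis runs along its length, z up. Both ends are alike, either may go in first.
- offcut_short: the shorter offcut, the same pipe but 85 mm long, also lying on the desk; origin and axes likewise. Which of the two lies nearer to the gauge varies. To be left alone.
- gauge: Aluminium gauge fixed to the desk: bed plate 155 x 80 x 5 mm, its rear 80 mm under a roofed block 80 wide, 46 mm high. Origin: on the desk below the middle of the slot's mouth, in the block's front face; x points into the slot, z up. Open marked bed in front, from x = -75 mm to 0. Mouth 58 mm wide, tapering in 15 mm to the slot's 34; slot from 5 (bed) to 37 mm above the desk, closed at the back.
- stop: Rigid fixed steel stop inside the gauge's slot, under its roof, out of sight from above, 33 mm wide, 28 high, set 40 to 60 mm behind the mouth, so that the longer offcut sticks out 50 to 70 mm when home. Origin: middle of the lower edge of the face that the pipe meets, 6 mm above the desk; axes as the gauge's.

How it is judged:
By the outcome, as a careful person would: the job done as asked, in the order asked, and still so for the second after the job is handed in, with the robot touching nothing.
It also fails if it takes over 42 s, if anything falls off the work surface, if the arm or the gripper's body presses on something with over 40 N, if the wrist force passes 120 N, or if a joint passes its speed limit or range.

## Working session

There is one attempt and no reset: what is moved stays moved. The work goes in short steps, Python scripts to look and compute and a tool call to move; the robot and the scene stay as the last step left them, time stands still between calls to the robot, and variables do not carry over. Pictures are saved under pics/ and viewed, at most 10 in all, crops included, and the job is handed in when it is done.

Besides the shell and the picture viewer there is one more tool, called after "Call:" as name(argument=value, ...) on one line, values as JSON. drive_tool: Moves the arm, as the interface text tells. Its arguments: {"type":"object","properties":{"steps":{"type":"array"},"grip_force":{"type":"number"}},"required":["steps"]}

```bash
mkdir -p pics
cat > h.py <<'E'
import numpy as np, cv2
from station import arm
def snap(name, fn=None):
    o=arm.get_obs(); s=arm.snapshot(name)
    if fn: cv2.imwrite('pics/'+fn, s['frame'][:,:,::-1])
    if 'world_to_cam' in s: c2w=np.linalg.inv(s['world_to_cam'])
    else:
        T=np.eye(4);T[:3,:3]=o['ee_rot'];T[:3,3]=o['eef_pos'];c2w=T@np.array(s['mount'])
    s['c2w']=c2w; return s
def ray(s,px,z):
    p=cv2.undistortPoints(np.array(px,float).reshape(-1,1,2),np.array(s['mtx']),np.array(s['dist'])).reshape(-1,2)
    d=np.c_[p[:,0],-p[:,1],-np.ones(len(p))]@s['c2w'][:3,:3].T
    o=s['c2w'][:3,3]; return o+d*((z-o[2])/d[:,2])[:,None]
E
python3 - <<'E'
from h import *
s=snap('top','top.png');snap('scene','scene.png')
print(s['c2w']);print(arm.get_obs())
E
```

```text
[[-0.01724568  0.98143112 -0.19103805  0.3560513 ]
 [-0.99984131 -0.0177811  -0.0010887  -0.10873927]
 [-0.00446535  0.19098896  0.98158203  1.0054471 ]
 [ 0.          0.          0.          1.        ]]
{'clock': 0.1, 'joints': array([-1.33352235e+00,  3.07496554e-01,  1.50755358e+00, -2.25758382e-05,
        1.32842736e+00, -7.35062086e-02]), 'qvel': array([-0.00050269, -0.00108383, -0.00303232, -0.00135286, -0.00038599,
        0.00020401]), 'joint_efforts': array([ 5.82985322e-04, -4.58528316e+01, -2.52608085e+01, -1.23548107e-04,
        5.59131702e-03,  2.16733997e-05]), 'eef_pos': array([ 0.17564982, -0.5468392 ,  0.23047002]), 'ee_rot': array([[ 9.52093643e-01,  3.05806279e-01, -4.64340854e-04],
       [ 3.05806609e-01, -9.52091897e-01,  1.82687972e-03],
       [ 1.16576126e-04, -1.88135907e-03, -9.99998223e-01]]), 'wrist_force': array([ 0.05206026,  0.13758671, -0.40061237]), 'torque': array([-0.06165865, -0.01818228, -0.0014238 ]), 'grasp_force': 0.0, 'opening': 0.9989200506171518}
```

View pics/top.png

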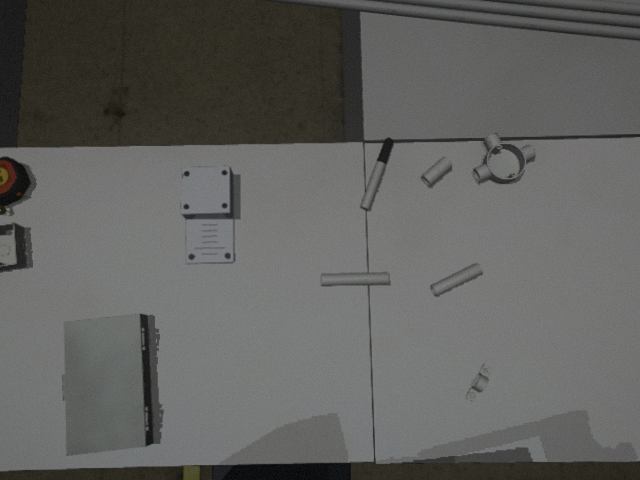

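View pics/scene.png

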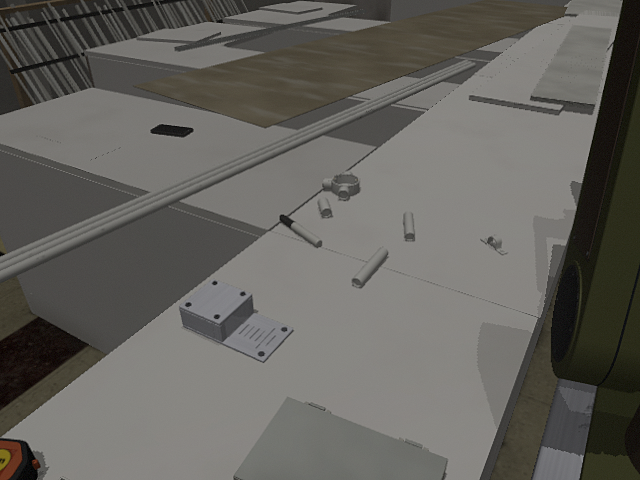

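The top view shows the gauge at px (180–235, 166–263) with its mouth facing the robot. One pipe spans (321–390, 279) and looks like the longer one. The other runs (433,292)–(481,268).

Run:
```python
from h import *
s=snap('top');f=s['frame']
def P(n,px,z): print(n,ray(s,px,z)[:,:2].round(4).tolist())
g=cv2.cvtColor(f,cv2.COLOR_RGB2GRAY)
for n,(x0,y0,x1,y1) in dict(L=(312,262,400,296),S=(422,256,492,304)).items():
    c=g[y0:y1,x0:x1]; bg=cv2.medianBlur(c,3); d=bg.astype(int)-np.median(c)
    print(n,np.median(c),c.min(),c.max())
    m=(abs(d)>10).astype(np.uint8); ct=max(cv2.findContours(m,0,1)[0],key=cv2.contourArea)
    r=cv2.minAreaRect(ct); b=cv2.boxPoints(r)+[x0,y0]; w=ray(s,b,.01)
    print(r,'edges m',[np.linalg.norm(w[i]-w[i-1]).round(4) for i in range(4)],w.mean(0).round(4))
P('Lends',[(321,280),(390,279)],.01);P('Sends',[(433,292),(481,267)],.01)
P('bedfront',[(186,263),(235,263)],.005)
P('roof FL FR BR BL',[(180.5,214),(232,213),(231,166),(182,167)],.046)
c=f[155:305,165:500]; c=cv2.resize(c,None,fx=2.35,fy=2.35,interpolation=2)
cv2.imwrite('pics/crop.png',c[:,:,::-1])
```

```text
L 121.0 58 129
((43.500003814697266, 19.5), (32.7423095703125, 68.63758087158203), 75.96376037597656) edges m [np.float64(0.0538), np.float64(0.1136), np.float64(0.0541), np.float64(0.1124)] [ 0.4844 -0.168   0.01  ]
S 120.0 58 130
((33.90000534057617, 23.799999237060547), (14.758047103881836, 53.66563034057617), 63.43495178222656) edges m [np.float64(0.0238), np.float64(0.0895), np.float64(0.024), np.float64(0.0891)] [ 0.4843 -0.3325  0.01  ]
Lends [[0.4877, -0.1113], [0.4873, -0.2247]]
Sends [[0.4648, -0.2939], [0.5047, -0.3747]]
bedfront [[0.5209, 0.1122], [0.5194, 0.031]]
roof FL FR BR BL [[0.5945, 0.114], [0.5947, 0.0309], [0.6742, 0.0332], [0.6738, 0.1134]]
```

View pics/crop.png

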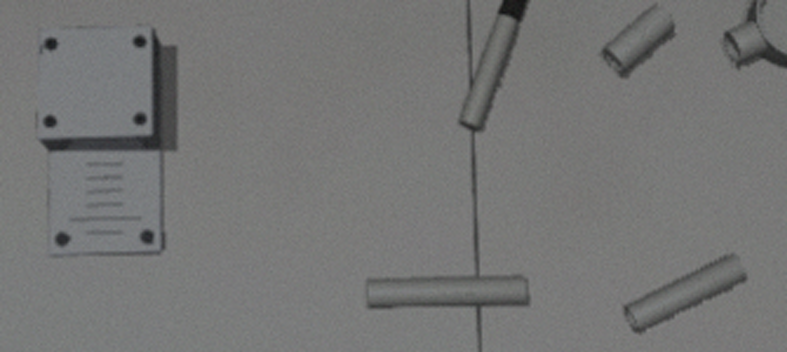

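The crop confirms two pipes. The left one, at crop (367–528, 292), is the longer at about 113 mm measured, lying along world y. The right one is the shorter at about 89 mm. I'll move above the grasp place near its −y end.

Call:
drive_tool(steps=[{"grip":0.0854,"delta_pos":[0.312,0.349,-0.08],"spin":1.26},{"grip":0.0854,"delta_pos":[0.312,0.349,-0.08],"spin":1.26},{"grip":0.0854,"delta_pos":[0.312,0.349,-0.08],"spin":1.26},{"grip":0.0854,"delta_pos":[0.312,0.349,-0.08],"spin":1.26},{"grip":0.0854,"delta_pos":[0.312,0.349,-0.08],"spin":1.26},{"grip":0.0854,"delta_pos":[0.312,0.349,-0.08],"spin":1.26},{"grip":0.0854,"delta_pos":[0.312,0.349,-0.08],"spin":1.26},{"grip":0.0854,"delta_pos":[0.312,0.349,-0.08],"spin":1.26},{"grip":0.0854,"delta_pos":[0.312,0.349,-0.08],"spin":1.26},{"grip":0.0854,"delta_pos":[0.312,0.349,-0.08],"spin":1.26}])

```text
clock: 0.98
eef_pos: [0.4504, -0.2395, 0.1607]
ee_rot: [[0.004, 1.0, -0.0], [1.0, -0.004, -0.0], [-0.0, -0.0, -1.0]]
wrist_force: [-0.4, -1.0, -0.3]
opening: 1.004
grasp_force: 0.0
```

Call:
drive_tool(steps=[{"grip":0.0854,"delta_pos":[0.03,0.034,0],"spin":0},{"grip":0.0854,"delta_pos":[0.03,0.034,0],"spin":0},{"grip":0.0854,"delta_pos":[0.03,0.034,0],"spin":0},{"grip":0.0854,"delta_pos":[0.03,0.034,0],"spin":0}])

```text
clock: 1.32
eef_pos: [0.4793, -0.2071, 0.1608]
ee_rot: [[0.008, 1.0, -0.001], [1.0, -0.008, -0.0], [-0.0, -0.001, -1.0]]
wrist_force: [0.6, -0.7, -0.0]
opening: 1.001
grasp_force: 0.0
```

Run:
```python
from h import *
o=arm.get_obs();print(o['clock'],o['eef_pos'],o['ee_rot'][:,1],o['qvel'].round(3),o['joints'].round(3))
s=snap('wrist','w1.png')
```

```text
1.3167 [ 0.47925468 -0.20705425  0.16083588] [ 0.99996438 -0.00835891 -0.0011689 ] [-0.038 -0.009  0.008 -0.002  0.001  0.001] [-4.880e-01  3.010e-01  1.714e+00 -1.000e-03  1.127e+00 -4.790e-01]
```

View pics/w1.png

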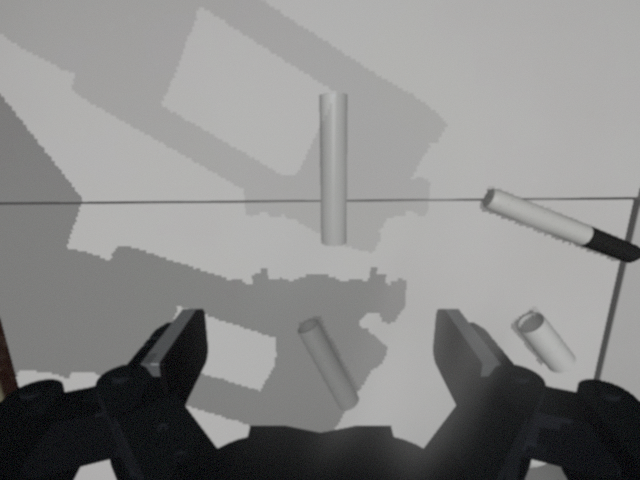

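The wrist view shows the long pipe upright in the picture from (333,94) to (334,244), edges about x=320 and 347. The short one is at (328,363).

Run:
```python
from h import *
s=snap('wrist')
print(ray(s,[(333.5,94),(334,244),(320,170),(347,170)],.01).round(4))
```

```text
[[ 0.4882 -0.1118  0.01  ]
 [ 0.4887 -0.2229  0.01  ]
 [ 0.4782 -0.1649  0.01  ]
 [ 0.4984 -0.1651  0.01  ]]
```

Call:
drive_tool(steps=[{"grip":0.06,"delta_pos":[0.009,0.011,-0.03],"spin":0.008},{"grip":0.05,"delta_pos":[0.009,0.011,-0.07],"spin":0.008},{"grip":0.05,"delta_pos":[0.009,0.011,-0.11],"spin":0.008},{"grip":0.05,"delta_pos":[0.009,0.011,-0.14],"spin":0.008},{"grip":0.05,"delta_pos":[0.009,0.011,-0.15],"spin":0.008},{"grip":0.05,"delta_pos":[0.009,0.011,-0.15],"spin":0.008},{"grip":0.05,"delta_pos":[0.009,0.011,-0.15],"spin":0.008}], grip_force=40)

```text
clock: 2.0
eef_pos: [0.4884, -0.1975, 0.0115]
ee_rot: [[0.004, 1.0, -0.0], [1.0, -0.004, -0.0], [-0.0, -0.0, -1.0]]
wrist_force: [-0.7, -0.1, 0.2]
opening: 0.585
grasp_force: 0.0
```

Call:
drive_tool(steps=[{"grip":0.05,"delta_pos":[0.0,0.001,-0.008],"spin":0.0},{"grip":0.05,"delta_pos":[0.0,0.001,-0.008],"spin":0.0},{"grip":0.01,"delta_pos":[0.0,0.001,-0.008],"spin":0.0},{"grip":0.01,"delta_pos":[0.0,0.001,-0.008],"spin":0.0},{"grip":0.01,"delta_pos":[0.0,0.001,-0.008],"spin":0.0},{"grip":0.01,"delta_pos":[0.0,0.001,-0.008],"spin":0.0},{"grip":0.01,"delta_pos":[0.0,0.001,-0.008],"spin":0.0},{"grip":0.01,"delta_pos":[0.0,0.001,-0.008],"spin":0.0}])

```text
clock: 2.67
eef_pos: [0.4894, -0.1956, 0.0043]
ee_rot: [[0.002, 1.0, 0.002], [1.0, -0.002, -0.001], [-0.001, 0.002, -1.0]]
wrist_force: [-0.1, 0.8, 6.0]
opening: 0.212
grasp_force: 40.5
```

Call:
drive_tool(steps=[{"grip":0.01,"delta_pos":[0,0,0.04],"spin":0},{"grip":0.01,"delta_pos":[-0.01,0.03,0.08],"spin":-0.12},{"grip":0.01,"delta_pos":[-0.01,0.06,0.09],"spin":-0.24},{"grip":0.01,"delta_pos":[-0.01,0.09,0.09],"spin":-0.36},{"grip":0.01,"delta_pos":[-0.01,0.12,0.09],"spin":-0.48},{"grip":0.01,"delta_pos":[-0.01,0.15,0.09],"spin":-0.6},{"grip":0.01,"delta_pos":[-0.01,0.18,0.09],"spin":-0.72},{"grip":0.01,"delta_pos":[-0.01,0.2,0.09],"spin":-0.84},{"grip":0.01,"delta_pos":[-0.01,0.22,0.09],"spin":-0.96},{"grip":0.01,"delta_pos":[-0.01,0.24,0.09],"spin":-1.08}])

```text
clock: 3.5
eef_pos: [0.4783, 0.0461, 0.0934]
ee_rot: [[0.885, 0.465, 0.0], [0.465, -0.885, -0.0], [0.0, 0.0, -1.0]]
wrist_force: [0.4, -0.5, 0.3]
opening: 0.211
grasp_force: 39.6
```

Call:
drive_tool(steps=[{"grip":0.01,"delta_pos":[0,0.01,0],"spin":-0.12},{"grip":0.01,"delta_pos":[0,0.02,0],"spin":-0.24},{"grip":0.01,"delta_pos":[0,0.028,0],"spin":-0.36},{"grip":0.01,"delta_pos":[0,0.028,0],"spin":-0.49},{"grip":0.01,"delta_pos":[0,0.028,0],"spin":-0.49},{"grip":0.01,"delta_pos":[0,0.028,0],"spin":-0.49},{"grip":0.01,"delta_pos":[0,0.028,0],"spin":-0.49}])

```text
clock: 4.08
eef_pos: [0.4785, 0.0726, 0.0932]
ee_rot: [[1.0, 0.002, 0.0], [0.002, -1.0, -0.0], [0.0, 0.0, -1.0]]
wrist_force: [0.5, 1.1, -0.7]
opening: 0.21
grasp_force: 39.6
```

Run:
```python
from h import *
o=arm.get_obs();print(o['eef_pos'],o['ee_rot'][:,1],o['joints'].round(3))
s=snap('wrist','w2.png');np.save('w2.npy',s['c2w'])
```

```text
[0.47848121 0.0726288  0.09321179] [ 1.75725539e-03 -9.99998454e-01  6.92455869e-05] [ 0.063  0.339  1.877 -0.     0.926  1.632]
```

View pics/w2.png

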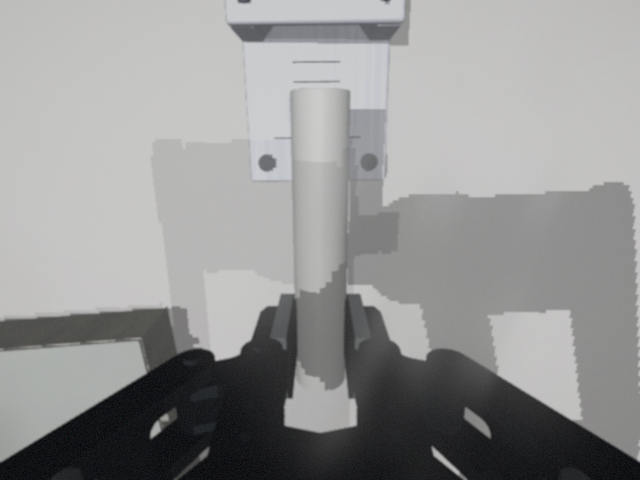

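The wrist view shows the pipe held straight, with its front end at (292–350, 90). Ahead of it are the gauge bed (edges x≈247 and 388), its screws at (267,163) and (369,162), and the roof front edge from (226,24) to (405,22).

Run:
```python
from h import *
s=snap('wrist')
def P(n,px,z): print(n,ray(s,px,z)[:,:2].round(4).tolist())
P('bed front L,R; L,R row60',[(253,181),(387,180),(245,60),(389.5,60)],.005)
P('screws',[(267,163),(369,162)],.005)
P('lines mid',[(316,62),(316.5,82),(317,137)],.005)
P('roof front L,R',[(227,25),(404,23)],.046)
P('block foot',[(246,41),(390,40)],.005)
zp=.0932-.0043+.01
P('pipe tip L,R, row240 L,R',[(291.5,95),(350,95),(294,240),(346.5,240)],zp)
P('tip',[(321,89)],zp+.008)
```

```text
bed front L,R; L,R row60 [[0.5205, 0.1121], [0.5212, 0.0326], [0.586, 0.1133], [0.5862, 0.0346]]
screws [[0.531, 0.1034], [0.5317, 0.0437]]
lines mid [[0.5851, 0.0747], [0.575, 0.0744], [0.5458, 0.0741]]
roof front L,R [[0.5935, 0.1131], [0.5945, 0.0358]]
block foot [[0.5954, 0.1123], [0.596, 0.0349]]
pipe tip L,R, row240 L,R [[0.5608, 0.0818], [0.5609, 0.0625], [0.511, 0.0819], [0.5111, 0.0626]]
tip [[0.562, 0.0721]]
```

Call:
drive_tool(steps=[{"grip":0.01,"delta_pos":[0,0.001,-0.03],"spin":0.01},{"grip":0.01,"delta_pos":[0,0.001,-0.055],"spin":0.01},{"grip":0.01,"delta_pos":[0,0.001,-0.073],"spin":0.01},{"grip":0.01,"delta_pos":[0,0.001,-0.08],"spin":0.01},{"grip":0.01,"delta_pos":[0,0.001,-0.0825],"spin":0.01},{"grip":0.01,"delta_pos":[0,0.001,-0.0825],"spin":0.01},{"grip":0.01,"delta_pos":[0,0.001,-0.0825],"spin":0.01}])

```text
clock: 4.77
eef_pos: [0.4794, 0.0737, 0.0113]
ee_rot: [[1.0, 0.009, 0.001], [0.009, -1.0, 0.0], [0.001, -0.0, -1.0]]
wrist_force: [-0.5, 0.5, -0.4]
opening: 0.207
grasp_force: 39.6
```

Call:
drive_tool(steps=[{"grip":0.01,"delta_pos":[0.01,0,-0.001],"spin":0},{"grip":0.01,"delta_pos":[0.02,0,-0.001],"spin":0},{"grip":0.01,"delta_pos":[0.03,0,-0.001],"spin":0},{"grip":0.01,"delta_pos":[0.038,0,-0.001],"spin":0},{"grip":0.01,"delta_pos":[0.046,0,-0.001],"spin":0},{"grip":0.01,"delta_pos":[0.053,0.0005,-0.001],"spin":0},{"grip":0.01,"delta_pos":[0.059,0.0005,-0.001],"spin":0},{"grip":0.01,"delta_pos":[0.064,0.0005,-0.001],"spin":0},{"grip":0.01,"delta_pos":[0.066,0.0005,-0.001],"spin":0},{"grip":0.01,"delta_pos":[0.066,0.0005,-0.001],"spin":0}])

```text
clock: 5.6
eef_pos: [0.5451, 0.0742, 0.0095]
ee_rot: [[1.0, 0.009, 0.0], [0.009, -1.0, -0.0], [0.0, 0.0, -1.0]]
wrist_force: [-0.5, 0.0, -0.4]
opening: 0.213
grasp_force: 39.6
```

Call:
drive_tool(steps=[{"grip":0.01,"delta_pos":[0.0015,0,0],"spin":0},{"grip":0.01,"delta_pos":[0.003,0,0],"spin":0},{"grip":0.01,"delta_pos":[0.0045,0,0],"spin":0},{"grip":0.01,"delta_pos":[0.006,0,0],"spin":0},{"grip":0.01,"delta_pos":[0.0075,0,0],"spin":0},{"grip":0.01,"delta_pos":[0.009,0,0],"spin":0}])

```text
clock: 6.1
eef_pos: [0.5524, 0.0742, 0.0095]
ee_rot: [[1.0, 0.009, -0.002], [0.009, -1.0, -0.0], [-0.002, 0.0, -1.0]]
wrist_force: [-5.4, -0.0, 1.2]
opening: 0.211
grasp_force: 39.9
```

Call:
drive_tool(steps=[{"grip":0.01,"delta_pos":[0.001,0,0],"spin":0},{"grip":0.01,"delta_pos":[0.001,0,0],"spin":0}])

```text
clock: 6.27
eef_pos: [0.5524, 0.0742, 0.0093]
ee_rot: [[1.0, 0.009, -0.004], [0.009, -1.0, -0.0], [-0.004, 0.0, -1.0]]
wrist_force: [-6.4, -0.7, 2.8]
opening: 0.213
grasp_force: 40.0
```

Call:
drive_tool(steps=[{"grip":0.01,"delta_pos":[0.001,0,0],"spin":0},{"grip":0.01,"delta_pos":[0.001,0,0],"spin":0}])

```text
clock: 6.43
eef_pos: [0.5524, 0.0742, 0.0093]
ee_rot: [[1.0, 0.009, -0.006], [0.009, -1.0, -0.0], [-0.006, 0.0, -1.0]]
wrist_force: [-7.4, 0.4, 4.1]
opening: 0.212
grasp_force: 40.2
```

Call:
drive_tool(steps=[{"grip":0.01,"delta_pos":[0.002,0,0],"spin":0},{"grip":0.01,"delta_pos":[0.004,0,0],"spin":0},{"grip":0.01,"delta_pos":[0.005,0,0],"spin":0},{"grip":0.01,"delta_pos":[0.005,0,0],"spin":0},{"grip":0.01,"delta_pos":[0.005,0,0],"spin":0}])

```text
clock: 6.85
eef_pos: [0.5524, 0.0742, 0.0092]
ee_rot: [[1.0, 0.009, -0.014], [0.009, -1.0, -0.0], [-0.014, 0.0, -1.0]]
wrist_force: [-16.1, 0.4, 12.5]
opening: 0.211
grasp_force: 41.3
```

Run:
```python
from h import *
o=arm.get_obs();print(o['eef_pos'],o['ee_rot'].round(3),o['wrist_force'],o['torque'])
s=snap('wrist','w3.png')
```

```text
[0.55241966 0.07419627 0.00919684] [[ 1.     0.009 -0.014]
 [ 0.009 -1.    -0.   ]
 [-0.014  0.    -1.   ]] [-16.08711209   0.43506156  12.46213923] [0.08989799 2.16486015 0.13558348]
```

View pics/w3.png

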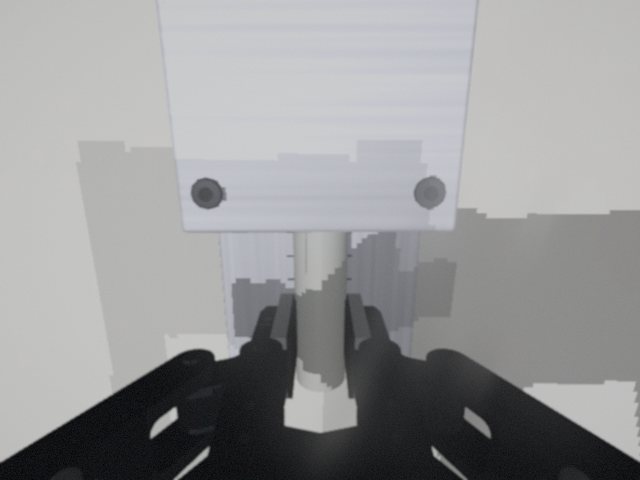

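The pipe sits straight in the slot at (295–350, 232). It carries 16 N with no further travel, so it is against the stop. The rear end is still in the same place in the grip, so it has not slipped. I'll ease the push and let go.

Call:
drive_tool(steps=[{"grip":0.01,"delta_pos":[-0.003,0,0],"spin":0},{"grip":0.01,"delta_pos":[-0.006,0,0],"spin":0},{"grip":0.01,"delta_pos":[-0.006,0,0],"spin":0}], grip_force=20)

```text
clock: 7.15
eef_pos: [0.5525, 0.0743, 0.0093]
ee_rot: [[1.0, 0.009, -0.003], [0.009, -1.0, -0.0], [-0.003, 0.0, -1.0]]
wrist_force: [-5.9, 1.0, 0.8]
opening: 0.212
grasp_force: 39.8
```

Call:
drive_tool(steps=[{"grip":0.025,"delta_pos":[0,0,0],"spin":0},{"grip":0.035,"delta_pos":[0,0,0],"spin":0},{"grip":0.045,"delta_pos":[0,0,0],"spin":0},{"grip":0.045,"delta_pos":[0,0,0],"spin":0},{"grip":0.045,"delta_pos":[0,0,0],"spin":0}])

```text
clock: 7.57
eef_pos: [0.5557, 0.0742, 0.0098]
ee_rot: [[1.0, 0.009, 0.002], [0.009, -1.0, 0.0], [0.002, -0.0, -1.0]]
wrist_force: [-0.1, 0.2, 0.1]
opening: 0.53
grasp_force: 0.0
```

Call:
drive_tool(steps=[{"grip":0.05,"delta_pos":[0,0,0.015],"spin":0},{"grip":0.05,"delta_pos":[0,0,0.035],"spin":0},{"grip":0.05,"delta_pos":[-0.02,0,0.065],"spin":0},{"grip":0.05,"delta_pos":[-0.05,0,0.1],"spin":0},{"grip":0.05,"delta_pos":[-0.08,0,0.13],"spin":0},{"grip":0.05,"delta_pos":[-0.1,0,0.14],"spin":0},{"grip":0.05,"delta_pos":[-0.1,0,0.14],"spin":0},{"grip":0.05,"delta_pos":[-0.1,0,0.14],"spin":0}])

```text
clock: 8.23
eef_pos: [0.4544, 0.0743, 0.151]
ee_rot: [[1.0, 0.009, 0.003], [0.009, -1.0, 0.0], [0.003, -0.0, -1.0]]
wrist_force: [1.6, 0.7, 0.1]
opening: 0.581
grasp_force: 0.0
```

Run:
```python
from h import *
print(arm.get_obs()['eef_pos'])
s=snap('wrist','w4.png');np.save('w4.npy',s['c2w'])
```

```text
[0.45441708 0.07430489 0.15097335]
```

View pics/w4.png

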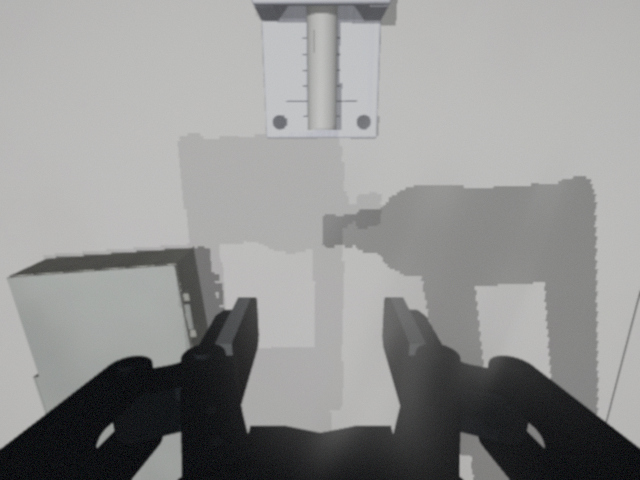

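The pipe lies straight in the slot, with its rear end at (322,129) and the gripper clear of it. I'll check how far the rear end sticks out against the stop contact.

Run:
```python
from h import *
s=snap('wrist')
print(ray(s,[(322,129),(309,100),(336,100),(309,40),(336,40)],.015).round(4))
print(ray(s,[(267,137),(376,136)],.005).round(4))
```

```text
[[0.5274 0.0734 0.015 ]
 [0.546  0.0824 0.015 ]
 [0.5462 0.0642 0.015 ]
 [0.5825 0.0825 0.015 ]
 [0.5827 0.065  0.015 ]]
[[0.5215 0.1128 0.005 ]
 [0.523  0.0346 0.005 ]]
```

```bash
python3 -c "
from station import arm
print(arm.hand_in())"
```

```text
the job is handed in; nothing more can be done
None
```

The longer offcut is lying straight in the gauge's slot, pressed home against the stop with 16 N and then released, sticking out about 68 mm; the shorter offcut was not touched, and the job was handed in at about 8 s of the 42 s allowed.

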